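Present a jar on a free-running sledge to the code reader

TASK

Lift the sample tray by its orange handle and hold it, level and in line with the blue code reader, so that the loose jar on its sledge is at the reading point in front of the reader's window and over the blue stripe in the middle of the tray; keep it all steady there for at least six seconds and finish while still holding it there. The sledge runs freely on its rails and wanders off at the least slope or jolt: move it only by tilting and moving the tray, touch neither sledge nor jar, do not let the sledge slam into its ends or the jar tip, and leave everything else alone.

Things in the scene. Friction and masses are not known exactly. Their poses are not given: they have to be found in the camera images.
- tray: White sample tray, a flat plate 80 (x) x 260 (y) x 6 mm with a stop 24 mm high at each end (y = +-127 mm) and two straight steel rails along y for the sledge. Origin: centre of the underside; z up. A steel foot 50 mm wide (y), 8 mm high leads to -x and carries the handle. About 0.32 kg, without sledge and jar. It starts flat on the table, handle towards the robot.
- handle (a point): Grip point on the tray's orange handle, an upright plate 30 mm (tray x) by 14 mm (tray y), from 8 to 92 mm above the tray's underside, to be pinched from above across its 14 mm (fingers closing along tray y). This point lies in the plate at x = -85, y = 0, z = +68 mm of the tray.
- stripe (a point): middle of the blue stripe across the tray's floor: at x = 0, y = 0, z = +6 mm of the tray; the stripe spans y from -20 to +20 mm, and the middle of sledge and jar belongs over it
- sledge (a joint): Place q of the sledge on its rails, m: 0 at its +y end (middle at tray y = +85 mm; starts there), 0.085 over the stripe's middle, 0.17 at the -y end. It runs on ball bearings, almost free: q'' = g sin(slope of tray up towards its +y) + tray's acceleration along its +y; drag only about 0.03 N per m/s and 0.0006 N, so a slope of 0.001 rad sets it drifting.
- sledge_top (a point): centre of the sledge's upper face, where the jar stands, 16 mm above the tray's underside. The sledge is a grey plate 60 x 60 mm with a rim 6 mm high, 54 mm wide inside; about 0.1 kg; it cannot leave the rails
- jar: Amber sample jar with white lid, 44 mm diameter, 55 mm tall, about 0.12 kg, standing loose on the sledge. Origin: centre of its underside; z up its axis.
- jar_mid (a point): the middle of the jar, 27.5 mm above its underside (43.5 mm above the tray's underside)
- reader: Blue code reader on a foot, fixed to the table, its head 100 (x) by 110 mm, from 105 to 170 mm above the table (foot 120 x 140 mm), with a dark window in its front face (50 mm from the origin towards its -x). Origin: centre of its underside; its -x looks out of the window, z up.
- scan_spot (a point): Reading point, where the jar's middle belongs: 120 mm straight out from the centre of the window, 140 mm above the table (the tray's underside then at 96 mm, its +x edge 80 mm from the reader). Axes as the reader's; while reading, the tray's x axis points as the reader's x axis (rails parallel to the window).
- slide_box: grey compartment box 90 x 170 x 50 mm; bystander, origin at the centre of its underside
- can: red can, 66 mm diameter, 115 mm tall; bystander, origin at the centre of its underside
- rinse: white bottle with blue cap, 70 mm diameter, 170 mm tall; bystander, origin at the centre of its underside
- cup: white cup, 76 mm rim diameter, 85 mm tall; bystander, origin at the centre of its underside
- knife: small spatula with blue handle, 180 mm long; bystander, origin at the centre of its underside (own x along it)
- clampblock: wooden block 70 x 130 x 30 mm; bystander, origin at the centre of its underside
There are look-alikes about, which are no part of the job. Of the things that look like the jar, the largest one is meant.

How it is judged:
By the outcome, as a careful person would: the job done as asked, in the order asked, and still so for the second after the job is handed in, while the arm keeps its last pose, push and grip.
It also fails if it takes over 61 s, if anything falls off the work surface, if the arm or the gripper's body presses on something with over 40 N, if the wrist force passes 120 N, or if a joint passes its speed limit or range.

ROBOT

A 6-joint arm with a two-finger parallel gripper is mounted at the origin on the work surface. World frame = base frame: x ahead of the robot, y to its left, z up, the work surface at z = 0. Lengths are in mm, angles in degrees, forces in N, time in s.
With the tool pointing down it reaches from about 300 to 850 mm from the base axis. Payload 4.2 kg.
Tool frame: the origin (TCP) lies midway between the tips of the shut fingers; the grasp point (between the pads) lies 19 mm behind it; z points along the fingers, y is the line along which they close (so a half turn about z gives the same grasp; the last joint's range is limited). The gripper opens to 91 mm and grips with 3 to 60 N. Pads are 32 mm wide; open, the fingers measure 118 mm over their backs; the gripper's body (76 mm by 178 mm) begins 60 mm behind the grasp point.
Start: joints at [-67.609, 18.312, 89.639, -0, 72.044, -1.146], TCP at [229.628, -527.18, 174.576] pointing down, gripper open.
Joint ranges: [-177.97, 177.97], [-48.28, 115.42], [12.27, 149.76], [-77.06, 257.06], [2.81, 150.46], [-146.56, 146.56]. Speed limits (degrees/s): [147.25, 147.25, 180, 180, 180, 180].

INTERFACE

Orientations are given as [roll, pitch, yaw] about the fixed x, y, z axes, in that order (R = Rz(yaw) Ry(pitch) Rx(roll)).
In Python, from workcell import env gives the robot as it stands.
- The arm moves only by the tool send_rows, never from a script. Its argument "steps" is a list that holds one entry, the list of rows, each a list of 5 numbers: the shift along the tool's x, y, z scaled (see below), then the turn about the tool's z scaled (see below), then the opening, from 0 (shut) to 1 (fully open). In form: [[[dx, dy, dz, yaw, fingers], ...]]. A call has 1 to 5 rows; each row shifts and turns the commanded pose from where the row before left it, along the tool's axes as they then stand; what a row does not reach is not made up. The controller multiplies each number of a shift by 0.04 m and each number of a turn by 0.12 rad. A row lasts 1/12 s, in which the tool goes at most 41.7 mm and 7.16 degrees, less where a joint would pass 70% of its speed; a pose out of reach is approached as far as the arm can. A call with a number of a shift or a turn outside -1 to 1 is refused whole. A call with a gripper value outside its range is refused whole. The fingers move at their own pace and stop on an object; "squeeze" is the grip in N (left out, the last holds). Time passes only in rows, so rows that do not move let the fingers close. It gives the time, the measured TCP pose, the force, the opening and the grip force at its end, in the units of the state.
- env.state(): the state, without advancing time (a new reading comes with each control period).
- env.grab_frame(name): name is "scene" or "top"; returns a dict with "pixels" (420x560x3 uint8, red, green, blue), "depth" (420x560 float32, mm along the optical axis (not along the pixel's ray), 0 where there is no reading), "intrinsics" (3x3 intrinsics, pixels), "cam_to_world" (4x4, takes a point from camera to world coordinates). Camera axes: x right, y down, z forward; pixel columns grow to the right and rows downward; lengths in mm; the calibration is good to about 2 mm. A picture is of the moment at which its call begins.
- env.job_done(): hands the job in; it is judged then, once.
The state is a dict: "time_s": time; "qpos": joint angles; "qvel": joint speeds; "effort": joint torques, N m; "ee_pos": TCP position; "ee_rot": TCP orientation; "force": force on the tool from outside, world axes, zero at the start; "torque": the same for the moment, N m; "gripper_width": finger opening in mm; "gripper_force": force on a finger pad.
Only numpy, scipy, OpenCV 4.12 (cv2) and the standard library are available. Lean on these libraries where they do the work, as an engineer would, in place of code of your own. Each camera call takes 0.05 s, during which the arm holds its last target. There are 200 camera calls.

## Working session

There is one attempt and no reset: what is moved stays moved. The work goes in short steps, Python scripts to look and compute and a tool call to move; the robot and the scene stay as the last step left them, time stands still between calls to the robot, and variables do not carry over. Pictures are saved under pics/ and viewed, at most 10 in all, crops included, and the job is handed in when it is done.

Besides the shell and the picture viewer there is one more tool, called as name(argument=value, ...) on one line, values as JSON. send_rows: Moves the arm, as the interface text tells. Shifts and turns lie within -1 to 1; 1 stands for 0.04 m of shift or 0.12 rad of turn. Its arguments: {"type":"object","properties":{"steps":{"type":"array"},"squeeze":{"type":"number"}},"required":["steps"]}

```bash
ls; mkdir -p pics; cat > h.py <<'E'
import numpy as np, cv2
from workcell import env
def grab(n,save=None):
    f=env.grab_frame(n)
    np.savez('%s.npz'%n,**{k:np.array(f[k]) for k in f})
    if save: cv2.imwrite('pics/'+save,f['pixels'][:,:,::-1])
    return f
def cloud(f):
    d=f['depth'];K=np.array(f['intrinsics']);T=np.array(f['cam_to_world'])
    v,u=np.mgrid[:d.shape[0],:d.shape[1]]
    P=np.stack([(u-K[0,2])/K[0,0]*d,(v-K[1,2])/K[1,1]*d,d],-1)
    P=P@T[:3,:3].T+T[:3,3]; P[d==0]=np.nan
    return P
E
python3 - <<'E'
from h import *
print(env.state())
for n in('scene','top'):
    f=grab(n,n+'0.png');print(f['intrinsics'],f['cam_to_world'])
E
```

```text
pics
{'time_s': 0.0, 'qpos': array([-6.76076297e+01,  1.83511504e+01,  8.97060632e+01, -9.71386047e-04,
        7.20443413e+01, -1.14558147e+00]), 'qvel': array([ 0.06251443,  0.06414769, -0.02053914,  0.03606792, -0.00532297,
        0.00890545]), 'effort': array([ 1.41733672e-03, -4.12450254e+01, -2.31973743e+01,  7.26665184e-02,
        4.54784813e-02, -1.42946469e-04]), 'ee_pos': array([ 229.40833503, -526.62475102,  173.72759309]), 'ee_rot': array([-1.79898447e+02, -1.10701019e-03,  2.35382511e+01]), 'force': array([ 1.52604512, -0.11816231, -0.2860066 ]), 'torque': array([ 0.009207  , -0.01049039, -0.02258774]), 'gripper_force': 0.0, 'gripper_width': 91.32181151806873}
[[380.96020052   0.         281.37824325]
 [  0.         380.96020052 207.80556869]
 [  0.           0.           1.        ]] [[-2.10862070e-01  7.50312330e-01 -6.26552946e-01  1.28834803e+03]
 [ 9.77465076e-01  1.55311908e-01 -1.42969354e-01  1.41346432e+02]
 [-9.96053586e-03 -6.42580437e-01 -7.66153490e-01  9.72959742e+02]
 [ 0.00000000e+00  0.00000000e+00  0.00000000e+00  1.00000000e+00]]
[[384.51083216   0.         277.16168253]
 [  0.         384.51083216 209.77564094]
 [  0.           0.           1.        ]] [[-1.92302409e-02 -9.97948309e-01  6.10685646e-02  5.26259616e+02]
 [-9.99601325e-01  2.04531934e-02  1.94642775e-02 -1.13788850e+01]
 [-2.06733900e-02 -6.06699153e-02 -9.97943772e-01  1.21862579e+03]
 [ 0.00000000e+00  0.00000000e+00  0.00000000e+00  1.00000000e+00]]
```

View pics/scene0.png

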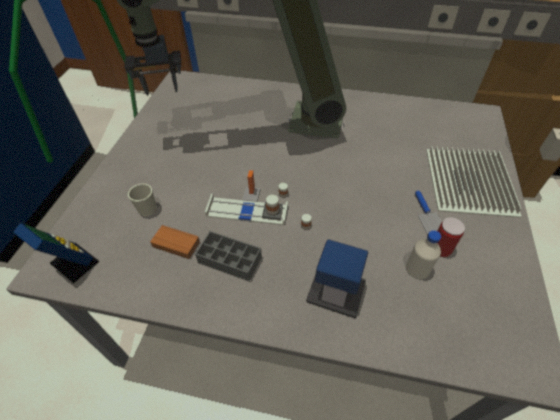

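View pics/top0.png

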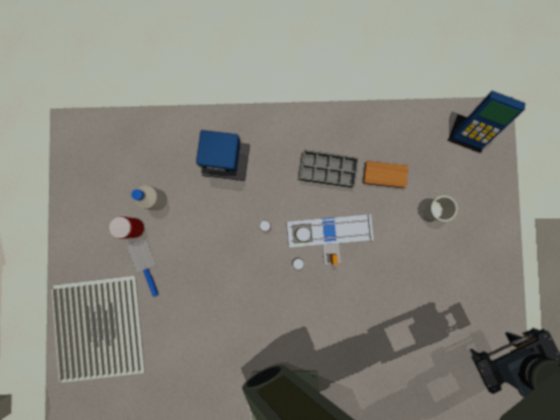

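The overview shows the tray at top px (330,230) with its handle at (333,259). The sledge and jar are at the left end (303,234), the reader at (218,152), and small look-alike jars at (265,226) and (298,264).

```bash
cat > m.py <<'E'
from h import *
def rect(P,m):
    p=P[m][:,:2].astype(np.float32); return cv2.minAreaRect(p),len(p)
def measure(f):
    P=cloud(f);I=f['pixels'].astype(int);hsv=cv2.cvtColor(f['pixels'],cv2.COLOR_RGB2HSV)
    return P,hsv
E
python3 - <<'E'
from m import *
f=dict(np.load('top.npz'));P,h=measure(f)
v,u=np.mgrid[:420,:560]
def box(a,b,c,d): return (u>=a)&(u<=c)&(v>=b)&(v<=d)
Z=P[...,2]
print('table z',np.nanmedian(Z[270:290,180:230]))
m=box(190,120,250,190)&(Z>155); print('reader top',rect(P,m),np.nanmedian(Z[m]))
m=box(190,120,250,190)&(Z>5)&(Z<60); print('reader foot',rect(P,m))
m=box(324,246,345,272)&(Z>70); print('handle top',rect(P,m),np.nanmean(P[m],0))
m=box(280,208,380,250)&(Z>2)&(h[...,1]<60)&(h[...,2]>150); print('tray',rect(P,m))
m=box(315,210,345,250)&(h[...,0]>100)&(h[...,0]<130)&(h[...,1]>120); print('stripe',rect(P,m),np.nanmean(P[m],0))
m=box(285,215,322,250)&(Z>55); print('jar top',rect(P,m),np.nanmean(P[m],0))
for b in [(255,215,275,236),(288,254,308,274)]:
    m=box(*b)&(Z>15); print('small',rect(P,m),np.nanmax(Z[m]))
m=box(295,145,412,192)&(Z>15);print('box,block',rect(P,m),np.nanmax(Z[m]))
# scene
f=dict(np.load('scene.npz'));P,h=measure(f);Z=P[...,2]
m=box(310,235,372,300)&(Z>155); print('S reader top',rect(P,m),np.nanmedian(Z[m]))
m=box(245,165,260,200)&(h[...,0]<20)&(h[...,1]>150); print('S handle',rect(P,m),np.nanmean(P[m],0),np.nanmax(Z[m]))
c=dict(np.load('top.npz'))['pixels'][195:275,250:385]; s=f['pixels'][160:230,200:325]
A=cv2.resize(c,(780,460),interpolation=cv2.INTER_CUBIC)
cv2.imwrite('pics/c1.png',A[:,:,::-1])
E
```

```text
table z 1.0285363846408018
reader top (((762.7694091796875, 173.18211364746094), (110.4264907836914, 103.71212768554688), 81.51127624511719), 1450) 170.59206163393117
reader foot (((782.123291015625, 191.76889038085938), (192.55418395996094, 223.98529052734375), 89.11599731445312), 720)
handle top (((448.0986633300781, -156.17015075683594), (29.847862243652344, 15.144468307495117), 5.190189838409424), 63) [ 448.33462209 -155.0626427    90.70114013]
tray (((521.2562255859375, -152.9025115966797), (103.4040756225586, 266.3711242675781), 3.87095046043396), 1596)
stripe (((531.9924926757812, -149.53878784179688), (32.306373596191406, 59.62556457519531), 89.49591064453125), 144) [ 531.42276438 -148.83066093    7.1429303 ]
jar top (((524.1709594726562, -64.47205352783203), (35.902915954589844, 38.64445114135742), 88.62385559082031), 138) [523.72940082 -64.87265095  71.38386393]
small (((552.764404296875, 50.78504180908203), (31.439456939697266, 31.3552303314209), 0.3773113787174225), 93) 49.42295823006839
small (((434.2796325683594, -49.3497428894043), (31.054861068725586, 29.50071144104004), 88.18739318847656), 96) 49.03440293590438
box,block (((712.037109375, -229.02301025390625), (330.435546875, 91.34486389160156), 80.56414031982422), 1753) 56.01388544855013
S reader top (((764.0255737304688, 173.64144897460938), (109.91781616210938, 101.2378158569336), 81.75865173339844), 1649) 170.81670103317663
S handle (((448.7088928222656, -153.24269104003906), (27.734289169311523, 12.853459358215332), 4.702385425567627), 81) [ 455.05525783 -151.81043725   69.22349993] 96.93997855545854
```

View pics/c1.png

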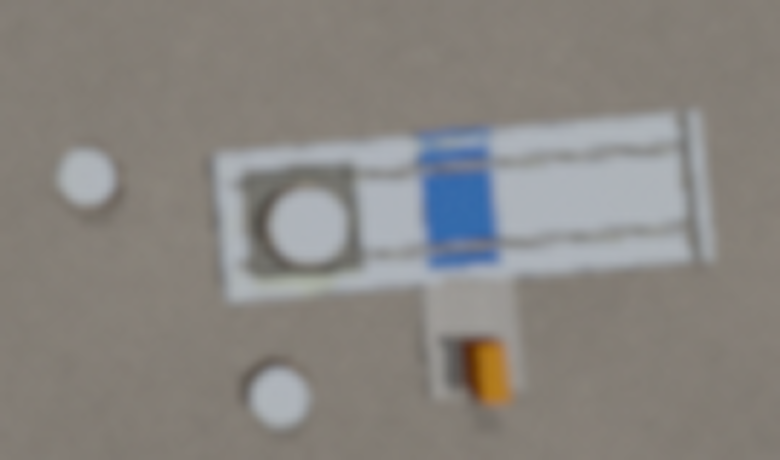

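The crop confirms the layout: handle at (490,372), stripe at (460,205), jar at (308,225). The handle is at about (448,-155) with tray yaw about 4°. The reader is at about (763,173) with yaw about -8.5°. I'll move above the handle first.

send_rows(steps=[[[0, 0, 0, 0.7, 1], [0, 0, 0, 0.7, 1], [0, 0, 0, 0.7, 1], [0, 0, 0, 0.71, 1], [0, 0, 0, 0, 0.6]]], squeeze=30)

```text
time_s: 0.52
ee_pos: [229.5, -526.9, 174.1]
ee_rot: [-180.0, 0.0, 4.1]
force: [0.7, -0.3, 1.1]
gripper_width: 87.2
gripper_force: 0.0
```

send_rows(steps=[[[0.3, -0.43, 0, 0, 0.6], [0.5, -0.73, 0, 0, 0.6], [0.5, -0.73, 0, 0, 0.6], [0.5, -0.73, 0, 0, 0.6], [0.5, -0.73, 0, 0, 0.6]]])

```text
time_s: 0.93
ee_pos: [311.8, -385.2, 174.3]
ee_rot: [-180.0, 0.0, 4.3]
force: [1.3, -0.2, 0.4]
gripper_width: 55.8
gripper_force: 0.0
```

send_rows(steps=[[[0.5, -0.73, 0, 0, 0.6], [0.5, -0.73, 0, 0, 0.6], [0.5, -0.73, 0, 0, 0.6], [0.5, -0.73, 0, 0, 0.6], [0.5, -0.73, 0, 0, 0.6]]])

```text
time_s: 1.35
ee_pos: [400.9, -232.1, 174.5]
ee_rot: [-180.0, 0.0, 4.3]
force: [-0.2, -0.9, -0.5]
gripper_width: 54.4
gripper_force: 0.0
```

send_rows(steps=[[[0.5, -0.73, 0, 0, 0.6], [0.5, -0.73, 0, 0, 0.6], [0.3, -0.4, 0.3, 0, 0.6], [0, 0, 0, 0, 0.6], [0, 0, 0, 0, 0.6]]])

```text
time_s: 1.77
ee_pos: [446.5, -155.0, 161.9]
ee_rot: [-180.0, 0.1, 4.5]
force: [0.4, 0.3, -0.4]
gripper_width: 54.8
gripper_force: 0.0
```

send_rows(steps=[[[0.03, 0, 0.5, 0, 0.6], [0, 0, 0.7, 0, 0.6], [0, 0, 0.7, 0, 0.5], [0, 0, 0.6, 0, 0.4], [0, 0, 0.28, 0, 0.4]]])

```text
time_s: 2.18
ee_pos: [445.5, -156.4, 48.9]
ee_rot: [-179.9, 0.3, 4.2]
force: [-0.2, -0.4, -0.6]
gripper_width: 38.4
gripper_force: 0.0
```

```bash
python3 - <<'E'
from m import *
for i in range(3):
    s=env.state(); print(s['time_s'],s['ee_pos'],s['ee_rot'],s['qpos'])
    f=grab('scene')
c=f['pixels'][140:230,195:315]; cv2.imwrite('pics/c2.png',cv2.resize(c,(780,585),interpolation=cv2.INTER_CUBIC)[:,:,::-1])
E
```

```text
2.1833 [ 445.47832236 -156.42269781   48.94413086] [-179.91968378    0.25828518    4.19198937] [-2.07150643e+01  1.64248553e+01  1.12936243e+02 -4.62935609e-02
  5.09069988e+01  6.51224033e+01]
2.2333 [ 444.76326964 -156.15367833   47.99121628] [-179.86356027    0.37991078    4.18460267] [-2.07150112e+01  1.65042851e+01  1.12992619e+02 -4.66368315e-02
  5.09051467e+01  6.51303749e+01]
2.2833 [ 445.82995546 -156.40747588   49.67215699] [-179.91037699    0.265239      4.17268359] [-2.07027488e+01  1.64026549e+01  1.12834612e+02 -3.89189641e-02
  5.10410706e+01  6.51493194e+01]
```

View pics/c2.png

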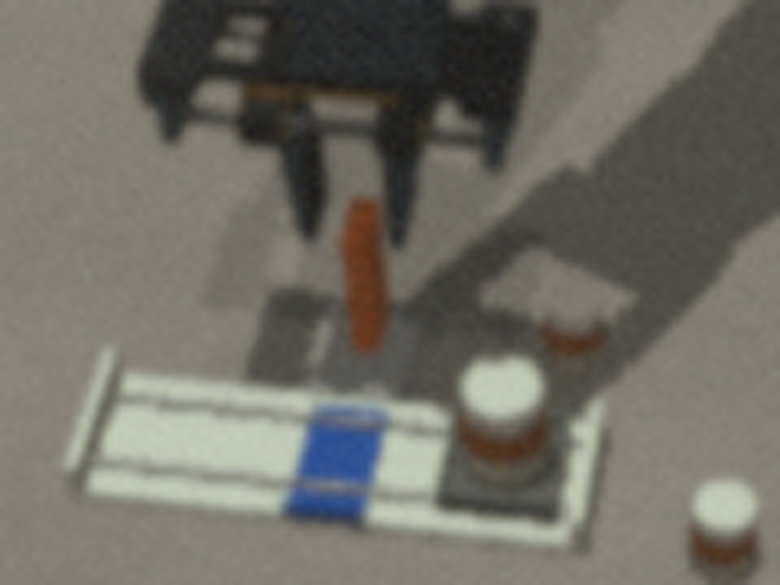

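The fingers straddle the handle, with tips at crop (310,235) and (398,240) and the handle top at (365,205). They look a little high or far back, so I'll check with depth.

```bash
python3 - <<'E'
from m import *
f=dict(np.load('scene.npz'));P,h=measure(f)
for (x,y) in [(312,228),(312,215),(308,190),(398,235),(398,220),(398,190),(365,215),(365,240),(367,270),(367,300),(368,335)]:
    u=int(195+x/6.5);v=int(140+y/6.5);print((x,y),P[v,u].round(1),f['pixels'][v,u])
v,u=np.mgrid[:420,:560];Z=P[...,2]
m=(u>240)&(u<260)&(v>165)&(v<200)&(h[...,0]<20)&(h[...,1]>150)&(P[...,0]<475)
for a,b in((75,88),(50,75),(25,50)):
    k=m&(Z>a)&(Z<b);print(a,P[k].mean(0),k.sum(),np.percentile(P[k][:,1],[2,98]),np.percentile(P[k][:,0],[2,98]))
E
```

```text
(312, 228) [ 459.7 -173.9   94.9] [62 61 54]
(312, 215) [ 456.7 -174.1  101.1] [46 47 40]
(308, 190) [ 460.7 -174.3  122.9] [37 34 34]
(398, 235) [ 463.2 -128.8  103. ] [48 50 48]
(398, 220) [ 461.  -128.7  114.4] [41 41 45]
(398, 190) [ 460.  -127.9  131.2] [40 40 45]
(365, 215) [ 444.6 -151.1   93.9] [110  58  28]
(365, 240) [ 459.9 -146.8   96.1] [99 54 29]
(367, 270) [ 460.  -148.5   72.6] [100  55  33]
(367, 300) [nan nan nan] [103  57  37]
(368, 335) [ 460.4 -152.    23.7] [103  58  34]
75 [ 457.60151458 -151.42915571   83.13678551] 10 [-157.5080171  -147.03983164] [449.53158641 461.3844059 ]
50 [ 457.92143073 -150.81577562   63.89073151] 25 [-156.99213836 -145.93595311] [449.60243023 460.90824877]
25 [ 456.93736953 -151.35907926   36.41039607] 22 [-158.30501157 -147.08956345] [445.52893538 462.52841474]
```

```bash
python3 - <<'E'
from m import *
f=grab('scene');P,h=measure(f)
s=env.state();print(s['time_s'],s['ee_pos'],s['ee_rot'],s['gripper_width'])
g=f['pixels'].astype(int).sum(2)
for u in (242,243,255,256): print(u,[(v,g[v,u],P[v,u].round()[[0,2]].tolist()) for v in range(168,190,2)])
c=f['pixels'][140:230,195:315]; cv2.imwrite('pics/c3.png',cv2.resize(c,(780,585),interpolation=cv2.INTER_CUBIC)[:,:,::-1])
E
```

```text
2.3833 [ 448.25348827 -156.85924891   51.9838051 ] [ 1.79963054e+02 -3.77363666e-02  4.17075887e+00] 36.72136864409659
242 [(168, np.int64(106), [461.0, 128.0]), (170, np.int64(116), [462.0, 119.0]), (172, np.int64(111), [462.0, 111.0]), (174, np.int64(126), [464.0, 103.0]), (176, np.int64(209), [461.0, 91.0]), (178, np.int64(331), [388.0, 3.0]), (180, np.int64(335), [394.0, -1.0]), (182, np.int64(330), [408.0, 4.0]), (184, np.int64(275), [418.0, 5.0]), (186, np.int64(200), [422.0, -1.0]), (188, np.int64(195), [435.0, 3.0])]
243 [(168, np.int64(108), [448.0, 115.0]), (170, np.int64(99), [457.0, 115.0]), (172, np.int64(127), [458.0, 108.0]), (174, np.int64(162), [457.0, 97.0]), (176, np.int64(250), [463.0, 93.0]), (178, np.int64(329), [386.0, 2.0]), (180, np.int64(339), [399.0, 5.0]), (182, np.int64(338), [403.0, -1.0]), (184, np.int64(313), [414.0, 1.0]), (186, np.int64(209), [424.0, 2.0]), (188, np.int64(202), [435.0, 4.0])]
255 [(168, np.int64(120), [460.0, 135.0]), (170, np.int64(119), [463.0, 129.0]), (172, np.int64(128), [462.0, 120.0]), (174, np.int64(139), [460.0, 108.0]), (176, np.int64(145), [463.0, 102.0]), (178, np.int64(263), [374.0, -2.0]), (180, np.int64(311), [387.0, 2.0]), (182, np.int64(309), [398.0, 3.0]), (184, np.int64(304), [403.0, -2.0]), (186, np.int64(251), [415.0, 2.0]), (188, np.int64(217), [433.0, 11.0])]
256 [(168, np.int64(137), [460.0, 136.0]), (170, np.int64(134), [464.0, 131.0]), (172, np.int64(128), [461.0, 119.0]), (174, np.int64(142), [462.0, 111.0]), (176, np.int64(173), [463.0, 103.0]), (178, np.int64(273), [380.0, 5.0]), (180, np.int64(328), [384.0, -1.0]), (182, np.int64(325), [398.0, 4.0]), (184, np.int64(324), [406.0, 2.0]), (186, np.int64(251), [414.0, 0.0]), (188, np.int64(212), [429.0, 8.0])]
```

View pics/c3.png

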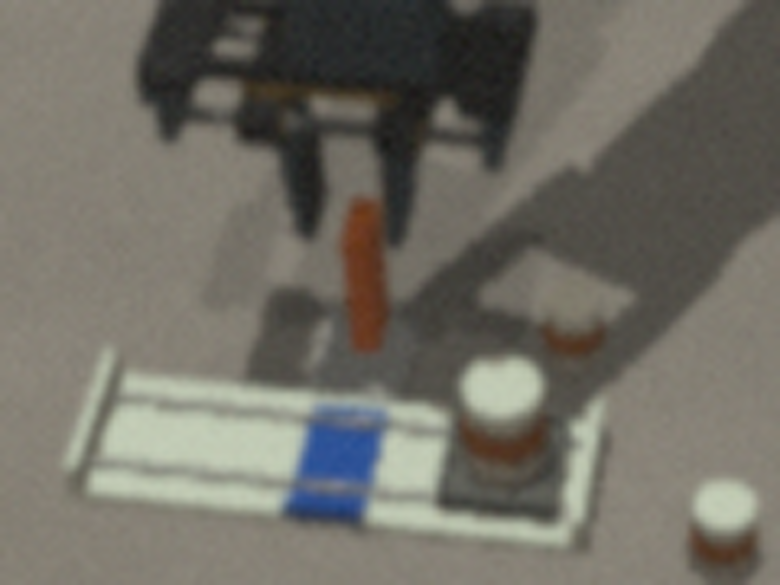

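```bash
python3 - <<'E'
from m import *
f=dict(np.load('scene.npz'));P,h=measure(f)
for (x,y) in [(305,130),(310,110),(320,95),(360,60),(360,85),(170,130),(495,155),(490,60)]:
    u=int(195+x/6.5);v=int(140+y/6.5);print((x,y),P[v,u].round(1))
s=env.state();q=np.radians(s['qpos']);print(s['ee_pos'],s['qpos'])
f=grab('top');P,h=measure(f);Z=P[...,2]
m=(Z>85)&(np.hypot(P[...,0]-446,P[...,1]+154)<110)
print(np.histogram(Z[m],bins=np.arange(85,400,15)))
v,u=np.where(m&(Z<300));print(u.min(),u.max(),v.min(),v.max())
E
```

```text
(305, 130) [ 452.4 -177.1  153.6]
(310, 110) [ 435.  -178.7  154.7]
(320, 95) [nan nan nan]
(360, 60) [ 470.6 -137.8  221.6]
(360, 85) [ 471.7 -138.6  206.7]
(170, 130) [ 488.8 -227.9  177.3]
(495, 155) [477.6 -73.5 183.7]
(490, 60) [452.8 -81.3 216.2]
[ 448.25348827 -156.85924891   51.9838051 ] [-2.06602911e+01  1.62566488e+01  1.12628563e+02 -2.27327766e-02
  5.10650274e+01  6.51832407e+01]
(array([  0,   0,   0,   0,   0,   1,  47,  44, 524,  11,  10,  10,  85,
         0,   0,   0,   0,   0,   0,   0]), array([ 85, 100, 115, 130, 145, 160, 175, 190, 205, 220, 235, 250, 265,
       280, 295, 310, 325, 340, 355, 370, 385]))
307 376 244 279
```

The depth shows the fingertips near z≈90, although the state reads 50. I'll descend a little, which is safe under either reading, and compare.

send_rows(steps=[[[0, 0, 0.3, 0, 0.4], [0, 0, 0.3, 0, 0.4], [0, 0, 0, 0, 0.4]]])

```text
time_s: 2.68
ee_pos: [447.6, -155.9, 27.2]
ee_rot: [-180.0, 0.0, 4.2]
force: [-0.7, -0.7, -0.8]
gripper_width: 36.7
gripper_force: 0.0
```

```bash
python3 - <<'E'
from m import *
f=grab('scene');P,h=measure(f)
s=env.state();print(s['time_s'],s['ee_pos'],s['ee_rot'],s['gripper_width'],s['force'],s['qpos'])
g=f['pixels'].astype(int).sum(2)
for u in (242,243,255,256): print(u,[(v,int(g[v,u]),P[v,u].round()[[0,1,2]].tolist()) for v in range(172,192,2)])
c=f['pixels'][140:230,195:315]; cv2.imwrite('pics/c4.png',cv2.resize(c,(780,585),interpolation=cv2.INTER_CUBIC)[:,:,::-1])
E
```

```text
2.7333 [ 448.10436046 -156.03125259   27.86137926] [ 1.79984334e+02 -9.81306861e-03  4.21533067e+00] 36.50064381859221 [-0.43864675  0.20207623 -0.19763552] [-2.05790559e+01  1.80659820e+01  1.14374944e+02 -1.36990784e-02
  4.75435964e+01  6.52148607e+01]
242 [(172, 113, [465.0, -174.0, 114.0]), (174, 121, [464.0, -175.0, 104.0]), (176, 123, [464.0, -176.0, 95.0]), (178, 125, [nan, nan, nan]), (180, 162, [465.0, -177.0, 77.0]), (182, 283, [403.0, -202.0, -2.0]), (184, 270, [412.0, -200.0, -2.0]), (186, 204, [422.0, -197.0, -1.0]), (188, 196, [433.0, -193.0, 1.0]), (190, 233, [443.0, -191.0, 2.0])]
243 [(172, 95, [460.0, -172.0, 109.0]), (174, 104, [463.0, -172.0, 103.0]), (176, 97, [463.0, -173.0, 94.0]), (178, 126, [465.0, -173.0, 86.0]), (180, 144, [462.0, -175.0, 74.0]), (182, 270, [407.0, -197.0, 3.0]), (184, 312, [410.0, -197.0, -3.0]), (186, 219, [424.0, -192.0, 2.0]), (188, 208, [434.0, -190.0, 2.0]), (190, 291, [442.0, -187.0, 2.0])]
255 [(172, 131, [464.0, -131.0, 122.0]), (174, 125, [461.0, -132.0, 109.0]), (176, 149, [461.0, -133.0, 100.0]), (178, 163, [463.0, -133.0, 93.0]), (180, 156, [459.0, -135.0, 79.0]), (182, 186, [459.0, -135.0, 70.0]), (184, 283, [408.0, -153.0, 4.0]), (186, 244, [414.0, -152.0, 0.0]), (188, 195, [432.0, -146.0, 10.0]), (190, 227, [441.0, -144.0, 10.0])]
256 [(172, 129, [460.0, -129.0, 118.0]), (174, 114, [467.0, -127.0, 116.0]), (176, 125, [463.0, -129.0, 102.0]), (178, 131, [462.0, -130.0, 92.0]), (180, 146, [461.0, -131.0, 82.0]), (182, 170, [459.0, -132.0, 70.0]), (184, 299, [405.0, -150.0, 1.0]), (186, 255, [413.0, -148.0, -0.0]), (188, 211, [433.0, -142.0, 12.0]), (190, 225, [440.0, -141.0, 10.0])]
```

send_rows(steps=[[[0, 0, 0.2, 0, 0.4], [0, 0, 0.2, 0, 0.4], [0, 0, 0, 0, 0.4]]])

```text
time_s: 2.98
ee_pos: [447.4, -155.5, 10.5]
ee_rot: [-180.0, 0.1, 4.2]
force: [-0.2, 0.7, -0.3]
gripper_width: 36.5
gripper_force: 0.0
```

```bash
python3 - <<'E'
from m import *
f=grab('scene');P,h=measure(f)
s=env.state();print(s['time_s'],s['ee_pos'],s['ee_rot'],s['gripper_width'],s['force'])
g=f['pixels'].astype(int).sum(2)
for u in (242,243,255,256): print(u,[(v,int(g[v,u]),P[v,u].round()[[0,1,2]].tolist()) for v in range(178,194,2)])
c=f['pixels'][140:230,195:315]; cv2.imwrite('pics/c5.png',cv2.resize(c,(780,585),interpolation=cv2.INTER_CUBIC)[:,:,::-1])
E
```

```text
3.0333 [ 447.58285169 -155.54703636   10.8741191 ] [-1.79971818e+02  6.94469277e-02  4.22018863e+00] 36.26907207456307 [-0.54356977  0.60274269  0.07688478]
242 [(178, 121, [467.0, -176.0, 88.0]), (180, 137, [464.0, -178.0, 76.0]), (182, 165, [467.0, -177.0, 69.0]), (184, 177, [467.0, -179.0, 59.0]), (186, 192, [425.0, -196.0, 2.0]), (188, 202, [433.0, -194.0, 1.0]), (190, 241, [445.0, -190.0, 4.0]), (192, 330, [450.0, -189.0, -1.0])]
243 [(178, 106, [464.0, -174.0, 85.0]), (180, 101, [464.0, -174.0, 76.0]), (182, 133, [465.0, -175.0, 67.0]), (184, 132, [462.0, -177.0, 55.0]), (186, 192, [422.0, -193.0, 0.0]), (188, 219, [433.0, -190.0, 2.0]), (190, 308, [442.0, -187.0, 1.0]), (192, 332, [448.0, -186.0, -2.0])]
255 [(178, 155, [460.0, -134.0, 90.0]), (180, 170, [458.0, -135.0, 78.0]), (182, 178, [462.0, -135.0, 72.0]), (184, 190, [410.0, -152.0, 6.0]), (186, 201, [418.0, -150.0, 5.0]), (188, 215, [431.0, -147.0, 9.0]), (190, 212, [441.0, -144.0, 9.0]), (192, 243, [447.0, -143.0, 7.0])]
256 [(178, 125, [460.0, -130.0, 91.0]), (180, 129, [461.0, -131.0, 82.0]), (182, 142, [462.0, -131.0, 73.0]), (184, 147, [462.0, -132.0, 64.0]), (186, 152, [460.0, -133.0, 51.0]), (188, 215, [434.0, -142.0, 13.0]), (190, 219, [442.0, -140.0, 11.0]), (192, 240, [449.0, -138.0, 10.0])]
```

View pics/c5.png

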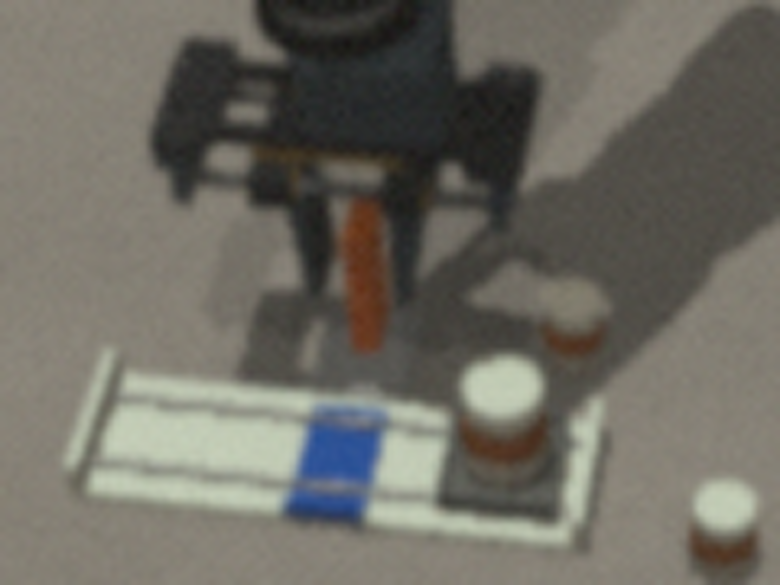

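The fingers now straddle the upper handle, with tips at crop (315,295) and (405,300) and the handle at x≈366. I'll make a 1 mm y trim and close gently.

send_rows(steps=[[[0, -0.03, 0, 0, 0.3], [0, 0, 0, 0, 0.25], [0, 0, 0, 0, 0.22], [0, 0, 0, 0, 0.2], [0, 0, 0, 0, 0.19]]], squeeze=8)

```text
time_s: 3.45
ee_pos: [448.2, -154.6, 11.5]
ee_rot: [180.0, -0.0, 4.2]
force: [0.4, 0.6, -0.5]
gripper_width: 17.6
gripper_force: 0.0
```

send_rows(steps=[[[0, 0, 0, 0, 0.18], [0, 0, 0, 0, 0.17], [0, 0, 0, 0, 0.16], [0, 0, 0, 0, 0.15], [0, 0, 0, 0, 0.13]]])

```text
time_s: 3.87
ee_pos: [448.1, -155.0, 11.4]
ee_rot: [180.0, -0.0, 4.2]
force: [-1.0, -2.8, -0.9]
gripper_width: 13.9
gripper_force: 8.0
```

send_rows(steps=[[[0, 0, 0, 0, 0.1], [0, 0, 0, 0, 0.05], [0, 0, 0, 0, 0], [0, 0, 0, 0, 0], [0, 0, 0, 0, 0]]])

```text
time_s: 4.28
ee_pos: [448.2, -154.7, 11.4]
ee_rot: [180.0, -0.0, 4.2]
force: [0.2, -3.7, 1.3]
gripper_width: 14.1
gripper_force: 8.0
```

send_rows(steps=[[[0, 0, 0, 0, 0], [0, 0, 0, 0, 0]]], squeeze=25)

```text
time_s: 4.45
ee_pos: [448.2, -154.5, 11.4]
ee_rot: [180.0, -0.0, 4.2]
force: [0.3, -2.0, 1.6]
gripper_width: 13.7
gripper_force: 25.0
```

send_rows(steps=[[[0, 0, 0, 0, 0], [0, 0, 0, 0, 0]]], squeeze=55)

```text
time_s: 4.62
ee_pos: [448.3, -154.5, 11.5]
ee_rot: [180.0, -0.0, 4.2]
force: [0.7, -2.6, 1.0]
gripper_width: 13.9
gripper_force: 55.0
```

```bash
cat >> m.py <<'E'
vv,uu=np.mgrid[:420,:560]
def track(quiet=False):
    """stripe centre, jar lid centre, handle from top camera; world xy"""
    f=grab('top');P,h=measure(f);Z=P[...,2]
    H,S,V=h[...,0],h[...,1],h[...,2]
    return f,P,h
E
python3 - <<'E'
from m import *
f,P,h=track();cv2.imwrite('pics/t1.png',f['pixels'][:,:,::-1]);Z=P[...,2]
m=(Z>66)&(Z<76)&(abs(P[...,0]-524)<40)&(abs(P[...,1]+64)<40);print(rect(P,m),P[m].mean(0))
s=env.state();print(s['time_s'],s['ee_pos'],s['ee_rot'],s['gripper_width'],s['gripper_force'],s['force'],s['torque'])
E
```

```text
(((523.5909423828125, -65.1689453125), (37.57794952392578, 35.88636779785156), 43.738224029541016), 133) [523.92724397 -64.62333217  71.4599584 ]
4.6667 [ 448.24344241 -154.56046415   11.43093643] [ 1.79986351e+02 -2.52051233e-02  4.22409259e+00] 13.877969230000952 54.99590992927551 [ 0.29184873 -2.5305032   0.82472667] [-0.39850508  0.01826868 -0.09075594]
```

send_rows(steps=[[[0, 0, -0.02, 0, 0], [0, 0, -0.05, 0, 0], [0, 0, -0.1, 0, 0], [0, 0, -0.2, 0, 0], [0, 0, -0.3, 0, 0]]])

```text
time_s: 5.08
ee_pos: [446.4, -153.8, 37.6]
ee_rot: [-179.9, 0.2, 4.2]
force: [1.4, 0.9, -4.9]
gripper_width: 13.8
gripper_force: 55.0
```

send_rows(steps=[[[0, 0, -0.35, 0, 0], [0, 0, -0.35, 0, 0], [0, 0, -0.35, 0, 0], [0, 0, -0.3, 0, 0], [0, 0, -0.2, 0, 0]]])

```text
time_s: 5.5
ee_pos: [448.1, -154.4, 101.6]
ee_rot: [180.0, -0.1, 4.2]
force: [0.6, 0.1, -6.5]
gripper_width: 13.8
gripper_force: 55.0
```

```bash
cat > t.py <<'E'
from m import *
import sys
def look(n=1,name='top'):
    for _ in range(n):
        s=env.state(); f=grab(name);P,h=measure(f);X,Y,Z=P[...,0],P[...,1],P[...,2]
        zt=s['ee_pos'][2]-11.4
        e=s['ee_pos'][:2];yaw=np.radians(s['ee_rot'][2]);c,sn=np.cos(yaw),np.sin(yaw)
        lx=(X-e[0])*c+(Y-e[1])*sn-85; ly=-(X-e[0])*sn+(Y-e[1])*c
        hz=Z-zt
        m=(abs(lx)<60)&(abs(ly)<150)&(hz>64)&(hz<78)&(h[...,1]<70)
        jar=(np.median(lx[m]),np.median(ly[m]),m.sum()) if m.sum()>20 else None
        m2=(abs(lx)<60)&(abs(ly)<60)&(hz>-10)&(hz<20)&(h[...,0]>100)&(h[...,0]<130)&(h[...,1]>130)
        st=(np.mean(lx[m2]),np.mean(ly[m2]),m2.sum()) if m2.sum()>10 else None
        print('t',round(s['time_s'],3),'jar',np.round(jar,1) if jar else None,'stripe',np.round(st,1) if st else None,
          'ee',s['ee_pos'].round(1),s['ee_rot'].round(3),'tq',s['torque'].round(2),flush=True)
    return s,f,P,h
if __name__=='__main__':
    s,f,P,h=look(int(sys.argv[1]),sys.argv[2] if len(sys.argv)>2 else 'top')
    if len(sys.argv)>3: cv2.imwrite('pics/'+sys.argv[3],f['pixels'][:,:,::-1])
E
python3 t.py 3; python3 t.py 2 scene
```

```text
t 5.5 jar [ -2.9  81.  165. ] stripe [ -1.3   0.9 152. ] ee [ 448.1 -154.4  101.6] [ 1.79979e+02 -5.50000e-02  4.22400e+00] tq [-0.18  0.23  0.04]
t 5.55 jar [ -3.5  81.  165. ] stripe [ -1.7   0.7 152. ] ee [ 449.  -154.7  102.7] [179.921  -0.185   4.227] tq [-0.18  0.31  0.  ]
t 5.6 jar [ -3.4  80.8 164. ] stripe [ -1.8   0.4 153. ] ee [ 448.8 -154.7  101.6] [ 1.79933e+02 -1.51000e-01  4.21900e+00] tq [-0.23  0.28 -0.08]
t 5.65 jar [ -2.1  82.2 122. ] stripe [  6.    0.9 111. ] ee [ 448.  -154.5  100.5] [ 1.7998e+02 -3.9000e-02  4.2240e+00] tq [-0.23  0.33 -0.04]
t 5.7 jar [ -1.5  81.6 118. ] stripe [  5.5   0.9 109. ] ee [ 447.4 -154.3   99.8] [-1.79981e+02  5.30000e-02  4.22400e+00] tq [-0.18  0.36  0.02]
```

send_rows(steps=[[[0, 0, -0.1, 0, 0], [0, 0, -0.05, 0, 0], [0, 0, 0, 0, 0], [0, 0, 0, 0, 0], [0, 0, 0, 0, 0]]])

```text
time_s: 6.17
ee_pos: [447.9, -154.5, 106.0]
ee_rot: [-180.0, 0.0, 4.2]
force: [-0.3, 0.7, -5.3]
gripper_width: 13.8
gripper_force: 55.0
```

send_rows(steps=[[[0, 0, 0, 0, 0], [0, 0, 0, 0, 0], [0, 0, 0, 0, 0], [0, 0, 0, 0, 0], [0, 0, 0, 0, 0]]])

```text
time_s: 6.58
ee_pos: [448.0, -154.5, 106.1]
ee_rot: [180.0, 0.0, 4.2]
force: [-0.1, -0.3, -5.9]
gripper_width: 13.8
gripper_force: 55.0
```

send_rows(steps=[[[0, 0, 0, 0, 0], [0, 0, 0, 0, 0], [0, 0, 0, 0, 0], [0, 0, 0, 0, 0], [0, 0, 0, 0, 0]]])

```text
time_s: 7.0
ee_pos: [448.0, -154.5, 106.2]
ee_rot: [180.0, -0.0, 4.2]
force: [0.3, -0.1, -5.7]
gripper_width: 13.8
gripper_force: 55.0
```

```bash
python3 t.py 4; python3 t.py 1 top t2.png;  python3 - <<'E'
import cv2
i=cv2.imread('pics/t2.png')[130:290,190:400]
cv2.imwrite('pics/t2c.png',cv2.resize(i,(788,600),interpolation=cv2.INTER_CUBIC))
E
```

```text
t 7.0 jar [ -3.2  76.8 164. ] stripe [ -1.7   0.7 154. ] ee [ 448.  -154.5  106.2] [179.997  -0.      4.216] tq [-0.21  0.3   0.02]
t 7.05 jar [ -3.   76.9 167. ] stripe [ -1.3   0.8 152. ] ee [ 448.  -154.5  106.1] [179.995  -0.      4.218] tq [-0.17  0.36  0.03]
t 7.1 jar [ -2.9  77.2 166. ] stripe [ -1.6   0.8 155. ] ee [ 448.  -154.5  106.2] [ 1.79994e+02 -2.00000e-03  4.21600e+00] tq [-0.23  0.34  0.  ]
t 7.15 jar [ -2.9  77.1 164. ] stripe [ -1.3   0.8 153. ] ee [ 448.  -154.5  106.2] [ 1.79995e+02 -3.00000e-03  4.21700e+00] tq [-0.21  0.33 -0.  ]
t 7.2 jar [ -3.   77.1 167. ] stripe [ -1.5   0.9 153. ] ee [ 448.  -154.5  106.2] [ 1.79993e+02 -4.00000e-03  4.21800e+00] tq [-0.21  0.32 -0.01]
```

View pics/t2c.png

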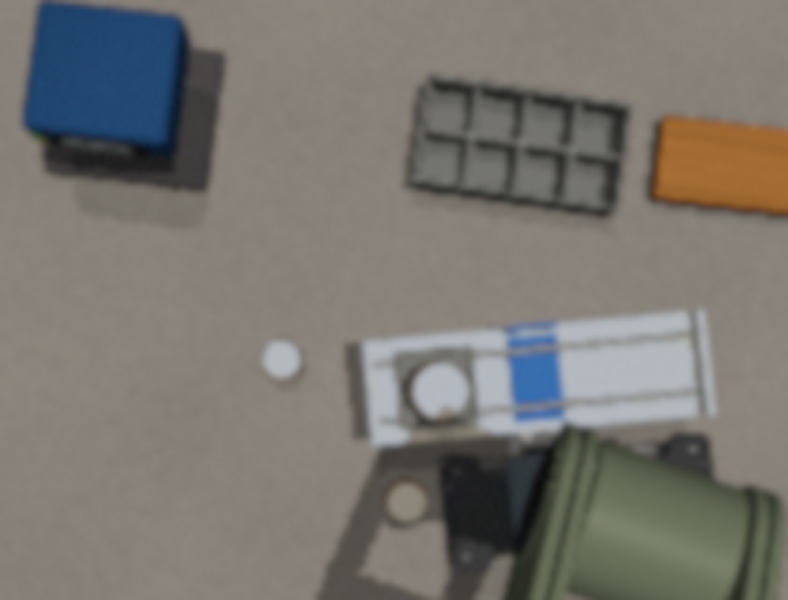

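The view shows the tray lifted, with the sledge and jar now at crop (438,388), about 76 mm from the stripe and at rest. A settled tool is level enough for friction to hold the sledge. The reader is at (105,75).

Plan: rails only carry the sledge sideways, so I'll do it in these steps:
1. Slide the tray under the sledge.
2. Rotate the tray about the sledge.
3. Drive along tray x.
4. Rotate back and centre.

send_rows(steps=[[[0, -0.05, 0, 0, 0], [0, -0.12, 0, 0, 0], [0, -0.2, 0, 0, 0], [0, -0.27, 0, 0, 0], [0, -0.3, 0, 0, 0]]])

```text
time_s: 7.67
ee_pos: [445.0, -115.8, 106.1]
ee_rot: [-180.0, 0.0, 4.2]
force: [0.4, -0.5, -6.7]
gripper_width: 13.8
gripper_force: 55.0
```

send_rows(steps=[[[0, -0.3, 0, 0, 0], [0, -0.3, 0, 0, 0], [0, -0.3, 0, 0, 0], [0, -0.3, 0, 0, 0], [0, -0.3, 0, 0, 0]]])

```text
time_s: 8.08
ee_pos: [440.4, -55.3, 106.2]
ee_rot: [-180.0, 0.0, 4.3]
force: [-0.1, 0.3, -4.4]
gripper_width: 13.9
gripper_force: 55.0
```

send_rows(steps=[[[0, -0.3, 0, 0, 0], [0, -0.27, 0, 0, 0], [0, -0.2, 0, 0, 0], [0, -0.12, 0, 0, 0], [0, -0.05, 0, 0, 0]]])

```text
time_s: 8.5
ee_pos: [437.9, -18.7, 106.1]
ee_rot: [-180.0, 0.0, 4.3]
force: [-0.9, -0.2, -5.7]
gripper_width: 13.7
gripper_force: 55.0
```

```bash
python3 t.py 4
```

```text
t 8.5 jar [ -3.4 -46.6 164. ] stripe [ -1.7   0.9 152. ] ee [437.9 -18.7 106.1] [-1.79993e+02  3.00000e-03  4.28100e+00] tq [0.11 0.34 0.01]
t 8.55 jar [ -3.1 -46.1 166. ] stripe [ -1.4   1.6 148. ] ee [438.  -18.9 106.2] [-1.79994e+02 -3.00000e-03  4.26400e+00] tq [0.22 0.29 0.01]
t 8.6 jar [ -3.1 -45.1 165. ] stripe [ -1.3   2.1 143. ] ee [438.1 -19.4 106.2] [ 1.79988e+02 -7.00000e-03  4.25100e+00] tq [ 0.11  0.41 -0.02]
t 8.65 jar [ -3.9 -43.6 166. ] stripe [ -1.2   2.6 138. ] ee [438.1 -19.8 106.1] [ 1.7998e+02 -4.0000e-03  4.2280e+00] tq [ 0.09  0.32 -0.  ]
```

send_rows(steps=[[[-0.014, 0, 0, -0.1, 0], [-0.035, 0.035, 0, -0.25, 0], [-0.057, 0.074, 0, -0.4, 0], [-0.07, 0.1, 0, -0.5, 0], [-0.07, 0.1, 0, -0.5, 0]]])

```text
time_s: 9.12
ee_pos: [430.2, -34.0, 106.1]
ee_rot: [180.0, 0.0, 16.4]
force: [1.0, 0.0, -5.2]
gripper_width: 13.6
gripper_force: 55.0
```

send_rows(steps=[[[-0.07, 0.1, 0, -0.5, 0], [-0.07, 0.1, 0, -0.5, 0], [-0.07, 0.1, 0, -0.5, 0], [-0.07, 0.1, 0, -0.5, 0], [-0.07, 0.1, 0, -0.5, 0]]])

```text
time_s: 9.53
ee_pos: [425.2, -58.0, 106.1]
ee_rot: [180.0, 0.0, 33.6]
force: [0.3, 1.3, -5.5]
gripper_width: 13.9
gripper_force: 55.0
```

```bash
python3 t.py 2
```

```text
t 9.533 jar [ -3.9 -42.9 164. ] stripe [ -0.6   3.  128. ] ee [425.2 -58.  106.1] [1.79974e+02 1.60000e-02 3.36000e+01] tq [-0.11  0.32  0.01]
t 9.583 jar [ -3.6 -42.4 164. ] stripe [ -1.9   3.8 128. ] ee [425.2 -58.7 106.1] [1.79948e+02 5.10000e-02 3.36950e+01] tq [-0.29  0.35 -0.06]
```

send_rows(steps=[[[-0.038, 0.06, 0, -0.3, 0], [-0.062, 0.11, 0, -0.5, 0], [-0.062, 0.11, 0, -0.5, 0], [-0.062, 0.11, 0, -0.5, 0], [-0.062, 0.11, 0, -0.5, 0]]])

```text
time_s: 10.05
ee_pos: [429.5, -80.2, 106.2]
ee_rot: [180.0, 0.0, 49.3]
force: [0.3, -0.6, -5.6]
gripper_width: 13.9
gripper_force: 55.0
```

send_rows(steps=[[[-0.062, 0.11, 0, -0.5, 0], [-0.062, 0.11, 0, -0.5, 0], [-0.062, 0.11, 0, -0.5, 0], [-0.062, 0.11, 0, -0.5, 0], [-0.062, 0.11, 0, -0.5, 0]]])

```text
time_s: 10.47
ee_pos: [440.9, -102.8, 106.2]
ee_rot: [180.0, 0.0, 66.5]
force: [-0.5, -0.3, -6.0]
gripper_width: 13.9
gripper_force: 55.0
```

send_rows(steps=[[[-0.05, 0.09, 0, -0.4, 0], [-0.035, 0.055, 0, -0.25, 0], [-0.014, 0.025, 0, -0.12, 0], [0, 0, 0, 0, 0]]])

```text
time_s: 10.8
ee_pos: [445.8, -108.8, 106.1]
ee_rot: [180.0, 0.0, 71.7]
force: [-1.1, 0.7, -5.0]
gripper_width: 13.5
gripper_force: 55.0
```

```bash
python3 t.py 3
```

```text
t 10.8 jar [ -4.3 -36.1 165. ] stripe [-1.9  6.1 97. ] ee [ 445.8 -108.8  106.1] [1.7997e+02 1.8000e-02 7.1666e+01] tq [-0.28  0.16 -0.02]
t 10.85 jar [ -4.2 -36.1 166. ] stripe [-2.   6.1 95. ] ee [ 445.6 -108.6  106.1] [1.79985e+02 1.10000e-02 7.16560e+01] tq [-0.31  0.13  0.02]
t 10.9 jar [ -4.5 -35.7 167. ] stripe [-2.1  6.2 93. ] ee [ 445.5 -108.5  106.1] [1.79993e+02 7.00000e-03 7.16690e+01] tq [-0.32  0.09  0.02]
```

send_rows(steps=[[[0.09, -0.02, 0, 0.08, 0], [0.17, -0.02, 0, 0.08, 0], [0.25, -0.02, 0, 0.08, 0], [0.33, -0.02, 0, 0.08, 0], [0.364, 0, 0, 0, 0]]])

```text
time_s: 11.37
ee_pos: [458.5, -61.1, 106.2]
ee_rot: [-180.0, -0.0, 69.4]
force: [0.6, -0.4, -6.2]
gripper_width: 13.8
gripper_force: 55.0
```

send_rows(steps=[[[0.364, 0, 0, 0, 0], [0.364, 0, 0, 0, 0], [0.364, 0, 0, 0, 0], [0.364, 0, 0, 0, 0], [0.364, 0, 0, 0, 0]]])

```text
time_s: 11.78
ee_pos: [484.1, 7.6, 106.1]
ee_rot: [-180.0, -0.0, 69.5]
force: [0.3, -0.7, -5.6]
gripper_width: 13.6
gripper_force: 55.0
```

send_rows(steps=[[[0.364, 0, 0, 0, 0], [0.364, 0, 0, 0, 0], [0.364, 0, 0, 0, 0], [0.364, 0, 0, 0, 0], [0.364, 0, 0, 0, 0]]])

```text
time_s: 12.2
ee_pos: [509.4, 75.8, 106.0]
ee_rot: [-180.0, -0.0, 69.5]
force: [0.3, -0.4, -4.9]
gripper_width: 13.8
gripper_force: 55.0
```

send_rows(steps=[[[0.364, 0, 0, 0, 0], [0.364, 0, 0, 0, 0], [0.32, 0, 0, 0, 0], [0.24, 0, 0, 0, 0], [0.16, 0, 0, 0, 0]]])

```text
time_s: 12.62
ee_pos: [530.3, 130.0, 106.0]
ee_rot: [180.0, -0.0, 69.6]
force: [-0.6, 0.7, -5.1]
gripper_width: 13.4
gripper_force: 55.0
```

send_rows(steps=[[[0.08, 0, 0, 0, 0], [0, 0, 0, 0, 0]]])

```text
time_s: 12.78
ee_pos: [531.1, 132.0, 106.0]
ee_rot: [-180.0, 0.0, 69.6]
force: [0.3, 0.7, -5.6]
gripper_width: 13.9
gripper_force: 55.0
```

```bash
python3 t.py 2; python3 t.py 2 top t3.png; python3 - <<'E'
from m import *
f=dict(np.load('top.npz'));P,h=measure(f);Z=P[...,2]
m=(abs(P[...,0]-763)<80)&(abs(P[...,1]-173)<80)&(Z>160); m=cv2.erode(m.astype('u1'),np.ones((3,3)))>0
print(rect(P,m),np.nanmean(P[m],0))
i=f['pixels'][100:260,150:360];cv2.imwrite('pics/t3c.png',cv2.resize(i,(788,600),interpolation=cv2.INTER_CUBIC)[:,:,::-1])
E
```

```text
t 12.783 jar [  2.7 -37.9  46. ] stripe None ee [531.1 132.  106. ] [-1.79995e+02  1.20000e-02  6.95620e+01] tq [-0.28  0.15 -0.  ]
t 12.833 jar [  3.2 -37.8  47. ] stripe None ee [530.8 131.4 106. ] [-1.79988e+02  4.20000e-02  6.95480e+01] tq [-0.3   0.08  0.04]
t 12.883 jar [  2.9 -37.9  46. ] stripe None ee [530.6 131.1 106. ] [-1.79978e+02  4.90000e-02  6.95270e+01] tq [-0.35  0.07  0.01]
t 12.933 jar [  2.2 -37.9  47. ] stripe None ee [530.6 131.  106.1] [-1.79982e+02  4.20000e-02  6.95070e+01] tq [-0.32  0.07  0.03]
(((762.75537109375, 172.2993621826172), (103.66211700439453, 95.25647735595703), 81.63055419921875), 1217) [761.98343508 171.60285526 170.84111997]
```

View pics/t3c.png

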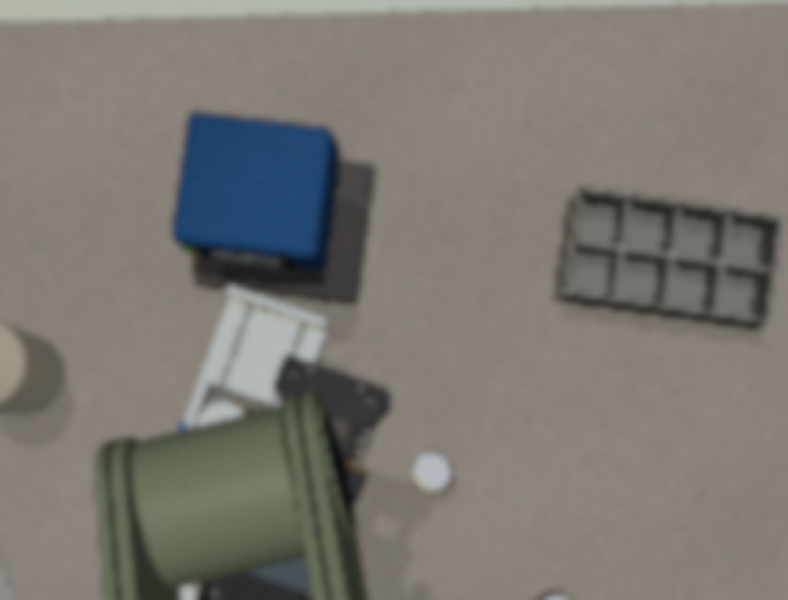

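The tray is now in front of the reader, with its far corner at crop (232,290) clear of the reader's face (250,260). The gripper partly hides the jar. I'll rotate back about the sledge.

send_rows(steps=[[[0.013, -0.03, 0, 0.12, 0], [0.027, -0.063, 0, 0.25, 0], [0.044, -0.1, 0, 0.4, 0], [0.056, -0.126, 0, 0.5, 0], [0.056, -0.126, 0, 0.5, 0]]])

```text
time_s: 13.4
ee_pos: [517.8, 145.9, 106.1]
ee_rot: [-180.0, 0.0, 57.1]
force: [-0.4, -0.7, -5.4]
gripper_width: 14.2
gripper_force: 55.0
```

send_rows(steps=[[[0.056, -0.126, 0, 0.5, 0], [0.056, -0.126, 0, 0.5, 0], [0.056, -0.126, 0, 0.5, 0], [0.056, -0.126, 0, 0.5, 0], [0.056, -0.126, 0, 0.5, 0]]])

```text
time_s: 13.82
ee_pos: [505.4, 170.7, 106.2]
ee_rot: [-180.0, 0.0, 39.9]
force: [-1.1, -0.1, -5.1]
gripper_width: 13.8
gripper_force: 55.0
```

```bash
python3 t.py 1;  python3 t.py 1 scene
```

```text
t 13.817 jar [ -1.7 -33.8 135. ] stripe [11.4 10.2 19. ] ee [505.4 170.7 106.2] [-1.7998e+02  2.0000e-02  3.9923e+01] tq [-0.12  0.28  0.  ]
t 13.867 jar [ -2.3 -31.7 151. ] stripe [22.5  4.  53. ] ee [505.2 171.6 106.2] [-1.79933e+02 -6.00000e-03  3.98390e+01] tq [0.07 0.3  0.13]
```

send_rows(steps=[[[0.03, -0.076, 0, 0.3, 0], [0.054, -0.126, 0, 0.5, 0], [0.054, -0.126, 0, 0.5, 0], [0.054, -0.126, 0, 0.5, 0], [0.054, -0.126, 0, 0.5, 0]]])

```text
time_s: 14.33
ee_pos: [501.0, 195.2, 106.2]
ee_rot: [-180.0, 0.0, 24.2]
force: [-0.3, 0.0, -6.0]
gripper_width: 13.7
gripper_force: 55.0
```

send_rows(steps=[[[0.054, -0.126, 0, 0.5, 0], [0.054, -0.126, 0, 0.5, 0], [0.054, -0.126, 0, 0.5, 0], [0.054, -0.126, 0, 0.5, 0], [0.054, -0.126, 0, 0.5, 0]]])

```text
time_s: 14.75
ee_pos: [503.8, 222.5, 106.1]
ee_rot: [-180.0, 0.0, 7.0]
force: [-0.3, 0.1, -6.1]
gripper_width: 14.0
gripper_force: 55.0
```

send_rows(steps=[[[0.054, -0.126, 0, 0.5, 0], [0.054, -0.126, 0, 0.5, 0], [0.054, -0.126, 0, 0.5, 0], [0.042, -0.1, 0, 0.4, 0], [0.02, -0.05, 0, 0.2, 0]]])

```text
time_s: 15.17
ee_pos: [512.6, 244.2, 106.1]
ee_rot: [-180.0, 0.0, -7.3]
force: [-0.1, 0.1, -5.7]
gripper_width: 13.7
gripper_force: 55.0
```

send_rows(steps=[[[0.01, -0.025, 0, 0.1, 0], [0, 0, 0, 0, 0]]])

```text
time_s: 15.33
ee_pos: [512.9, 244.8, 106.1]
ee_rot: [-180.0, 0.0, -7.9]
force: [-0.3, 0.4, -5.1]
gripper_width: 13.5
gripper_force: 55.0
```

```bash
python3 t.py 4; python3 - <<'E'
from m import *
from scipy.optimize import minimize
f=dict(np.load('top.npz'));P,h=measure(f);X,Y,Z=P[...,0],P[...,1],P[...,2]
# jar lid, sledge, stripe in reader frame
o=np.array([763,173.4]);a=np.radians(-8.4);c,s=np.cos(a),np.sin(a)
rx=(X-o[0])*c+(Y-o[1])*s; ry=-(X-o[0])*s+(Y-o[1])*c
m=(rx>-240)&(rx<-100)&(abs(ry)<160)&(Z>155)&(Z<180)&(h[...,1]<70);print('lid in reader frame',np.median(rx[m]),np.median(ry[m]),m.sum(),np.nanmedian(Z[m]))
m=(rx>-240)&(rx<-100)&(abs(ry)<160)&(Z>85)&(Z<125)&(h[...,0]>100)&(h[...,0]<130)&(h[...,1]>130);print('stripe',np.mean(rx[m]),np.mean(ry[m]),m.sum(),rect(P,m))
m=(rx>-240)&(rx<-100)&(abs(ry)<200)&(Z>85)&(Z<140)&(h[...,1]<60)&(h[...,2]>140);k=P[m][:,:2].astype('f4');print('tray',rect(P,m))
E
```

```text
t 15.333 jar [ -3.5 -39.3 170. ] stripe [-1.1  8.3 87. ] ee [512.9 244.8 106.1] [-1.79987e+02  7.00000e-03 -7.93700e+00] tq [0.13 0.31 0.02]
t 15.383 jar [ -3.5 -39.2 169. ] stripe [-1.4  7.7 90. ] ee [512.7 244.7 106.1] [-1.79999e+02  1.60000e-02 -7.91700e+00] tq [0.17 0.36 0.03]
t 15.433 jar [ -3.5 -39.5 171. ] stripe [-2.1  7.5 89. ] ee [512.7 244.6 106.1] [ 1.79994e+02  1.60000e-02 -7.92400e+00] tq [0.14 0.34 0.02]
t 15.483 jar [ -3.6 -39.7 172. ] stripe [-1.5  7.6 89. ] ee [512.7 244.6 106.1] [ 1.79995e+02  1.30000e-02 -7.93100e+00] tq [0.19 0.32 0.01]
lid in reader frame -176.44483037241773 -5.036611583667952 173 166.36089925532974
stripe -174.61926041950255 42.1624390128587 89 (((596.614013671875, 240.561279296875), (19.609819412231445, 58.389583587646484), 81.32825469970703), 89)
tray (((599.878173828125, 250.1013946533203), (298.4571228027344, 91.12679290771484), 79.29078674316406), 1812)
```

send_rows(steps=[[[0.02, 0.06, -0.005, 0.02, 0], [0.03, 0.14, -0.007, 0.02, 0], [0.03, 0.22, -0.007, 0, 0], [0.02, 0.22, -0.006, 0, 0], [0.01, 0.15, -0.005, 0, 0]]])

```text
time_s: 15.95
ee_pos: [512.4, 211.4, 107.4]
ee_rot: [180.0, 0.0, -8.3]
force: [0.3, -0.1, -5.4]
gripper_width: 13.6
gripper_force: 55.0
```

send_rows(steps=[[[0, 0.085, 0, 0, 0], [0, 0, 0, 0, 0], [0, 0, 0, 0, 0]]])

```text
time_s: 16.2
ee_pos: [512.2, 209.4, 107.4]
ee_rot: [-180.0, -0.0, -8.3]
force: [0.0, 0.1, -4.8]
gripper_width: 14.1
gripper_force: 55.0
```

```bash
cat > r.py <<'E'
from m import *
import sys
def rd(f=None):
    s=env.state();f=grab('top');P,h=measure(f);X,Y,Z=P[...,0],P[...,1],P[...,2]
    o=np.array([763,173.4]);a=np.radians(-8.4);c,sn=np.cos(a),np.sin(a)
    def tr(x,y): return (x-o[0])*c+(y-o[1])*sn, -(x-o[0])*sn+(y-o[1])*c
    rx,ry=tr(X,Y)
    w=np.radians(s['ee_rot'][2]);e=s['ee_pos']
    tx,ty=tr(e[0]+83.5*np.cos(w)-.8*np.sin(w),e[1]+83.5*np.sin(w)+.8*np.cos(w))
    m=(rx>-240)&(rx<-100)&(abs(ry)<160)&(Z>155)&(Z<180)&(h[...,1]<70)
    print('t %.2f lid %.1f %.1f (n %d)  tray %.1f %.1f  rel %.1f  yaw %.2f roll %.3f z %.1f'%(s['time_s'],np.median(rx[m]),np.median(ry[m]),m.sum(),tx,ty,np.median(ry[m])-ty,s['ee_rot'][2],s['ee_rot'][0]%360-180,e[2]),flush=True)
    return f
if __name__=='__main__':
    for _ in range(int(sys.argv[1])): f=rd()
    if len(sys.argv)>2: cv2.imwrite('pics/'+sys.argv[2],f['pixels'][:,:,::-1])
E
python3 r.py 6
```

```text
t 16.20 lid -171.9 -12.5 (n 174)  tray -169.9 -0.1  rel -12.5  yaw -8.27 roll 0.014 z 107.4
t 16.25 lid -172.0 -13.0 (n 175)  tray -169.8 0.3  rel -13.2  yaw -8.24 roll 0.016 z 107.4
t 16.30 lid -171.8 -13.3 (n 175)  tray -169.9 0.5  rel -13.8  yaw -8.23 roll 0.016 z 107.4
t 16.35 lid -171.8 -14.1 (n 172)  tray -169.9 0.6  rel -14.7  yaw -8.21 roll 0.010 z 107.3
t 16.40 lid -171.7 -15.0 (n 169)  tray -170.0 0.6  rel -15.6  yaw -8.21 roll 0.004 z 107.3
t 16.45 lid -171.9 -15.2 (n 176)  tray -170.0 0.6  rel -15.8  yaw -8.20 roll 0.001 z 107.3
```

The sledge is drifting in -y after the shift. I'll follow it with the tray so it comes to rest over the stripe, then shift everything back to the reading point with a back-up, turn and drive.

send_rows(steps=[[[0, 0.06, 0, 0, 0], [0, 0.14, 0, 0, 0], [0, 0.22, 0, 0, 0], [0, 0.24, 0, 0, 0], [0, 0.22, 0, 0, 0]]])

```text
time_s: 16.92
ee_pos: [506.7, 173.4, 107.3]
ee_rot: [180.0, 0.0, -8.2]
force: [0.4, -0.1, -5.1]
gripper_width: 13.9
gripper_force: 55.0
```

send_rows(steps=[[[0, 0.14, 0, 0, 0], [0, 0.08, 0, 0, 0], [0, 0.04, 0, 0, 0], [0, 0, 0, 0, 0], [0, 0, 0, 0, 0]]])

```text
time_s: 17.33
ee_pos: [505.8, 164.6, 107.4]
ee_rot: [-180.0, -0.0, -8.2]
force: [-0.1, -0.0, -5.6]
gripper_width: 14.1
gripper_force: 55.0
```

```bash
python3 r.py 3; python3 - <<'E'
from workcell import env
for i in range(4): env.grab_frame('scene')
E
python3 r.py 3
```

```text
t 17.33 lid -171.1 -28.4 (n 161)  tray -169.6 -45.3  rel 16.9  yaw -8.24 roll 0.014 z 107.4
t 17.38 lid -171.0 -29.1 (n 159)  tray -169.7 -45.1  rel 16.0  yaw -8.22 roll 0.011 z 107.4
t 17.43 lid -170.7 -30.0 (n 163)  tray -169.7 -45.0  rel 15.0  yaw -8.21 roll 0.008 z 107.3
t 17.68 lid -171.4 -33.0 (n 163)  tray -169.8 -45.1  rel 12.1  yaw -8.21 roll -0.004 z 107.3
t 17.73 lid -171.4 -33.4 (n 167)  tray -169.8 -45.2  rel 11.8  yaw -8.21 roll -0.003 z 107.3
t 17.78 lid -171.8 -33.9 (n 169)  tray -169.8 -45.2  rel 11.3  yaw -8.21 roll -0.005 z 107.3
```

send_rows(steps=[[[0, 0, 0, 0, 0], [0, 0, 0, 0, 0], [0, 0, 0, 0, 0], [0, 0, 0, 0, 0], [0, 0, 0, 0, 0]]])

```text
time_s: 18.25
ee_pos: [505.6, 164.5, 107.3]
ee_rot: [180.0, -0.0, -8.2]
force: [0.6, -0.5, -5.6]
gripper_width: 13.7
gripper_force: 55.0
```

send_rows(steps=[[[0, 0, 0, 0, 0], [0, 0, 0, 0, 0], [0, 0, 0, 0, 0], [0, 0, 0, 0, 0], [0, 0, 0, 0, 0]]])

```text
time_s: 18.67
ee_pos: [505.7, 164.5, 107.3]
ee_rot: [180.0, -0.0, -8.2]
force: [-0.3, 0.2, -5.6]
gripper_width: 13.6
gripper_force: 55.0
```

```bash
python3 r.py 2; python3 - <<'E'
from workcell import env
for i in range(6): env.grab_frame('scene')
E
python3 r.py 2
```

```text
t 18.67 lid -172.0 -43.0 (n 168)  tray -169.8 -45.4  rel 2.4  yaw -8.23 roll -0.003 z 107.3
t 18.72 lid -171.7 -43.4 (n 169)  tray -169.8 -45.4  rel 2.0  yaw -8.23 roll -0.002 z 107.3
t 19.07 lid -172.0 -46.7 (n 166)  tray -169.8 -45.4  rel -1.4  yaw -8.23 roll -0.003 z 107.3
t 19.12 lid -172.0 -46.8 (n 169)  tray -169.8 -45.3  rel -1.5  yaw -8.23 roll -0.004 z 107.3
```

The sledge still creeps at about -9 mm/s, so I'll cancel that by yawing about 3.4° during the back-up drive.

send_rows(steps=[[[-0.08, 0.03, 0, 0, 0], [-0.16, 0.03, 0, 0, 0], [-0.24, 0.03, 0, 0, 0], [-0.3, 0.055, 0, -0.16, 0], [-0.3, 0.05, 0, -0.16, 0]]])

```text
time_s: 19.58
ee_pos: [460.1, 162.6, 107.2]
ee_rot: [180.0, 0.0, -6.0]
force: [0.1, -0.7, -5.1]
gripper_width: 13.4
gripper_force: 55.0
```

send_rows(steps=[[[-0.3, 0.045, 0, -0.16, 0], [-0.24, 0, 0, 0, 0], [-0.16, 0, 0, 0, 0], [-0.08, 0, 0, 0, 0], [0, 0, 0, 0, 0]]])

```text
time_s: 20.0
ee_pos: [429.9, 164.0, 107.5]
ee_rot: [-180.0, -0.0, -4.9]
force: [0.0, 0.2, -5.7]
gripper_width: 13.8
gripper_force: 55.0
```

```bash
sed -i 's/rx>-240/rx>-290/' r.py; python3 r.py 3; python3 - <<'E'
from workcell import env
for i in range(4): env.grab_frame('scene')
E
python3 r.py 3
```

```text
t 20.00 lid -245.9 -53.2 (n 171)  tray -244.9 -52.1  rel -1.2  yaw -4.90 roll 0.005 z 107.5
t 20.05 lid -245.6 -53.5 (n 171)  tray -244.0 -51.9  rel -1.6  yaw -4.91 roll 0.015 z 107.6
t 20.10 lid -245.4 -53.1 (n 170)  tray -243.6 -51.9  rel -1.2  yaw -4.92 roll 0.018 z 107.6
t 20.35 lid -245.4 -53.0 (n 170)  tray -243.8 -52.2  rel -0.8  yaw -4.95 roll -0.006 z 107.2
t 20.40 lid -245.7 -53.2 (n 169)  tray -243.9 -52.2  rel -1.1  yaw -4.94 roll -0.006 z 107.2
t 20.45 lid -245.7 -52.8 (n 169)  tray -244.0 -52.2  rel -0.6  yaw -4.94 roll -0.009 z 107.2
```

send_rows(steps=[[[0, 0.038, 0, -0.15, 0], [0, 0.069, 0, -0.27, 0], [0.001, 0.107, 0, -0.42, 0], [0.002, 0.1275, 0, -0.5, 0], [0.002, 0.1275, 0, -0.5, 0]]])

```text
time_s: 20.92
ee_pos: [430.6, 144.8, 107.3]
ee_rot: [180.0, 0.0, 8.0]
force: [-0.0, -0.5, -4.9]
gripper_width: 13.9
gripper_force: 55.0
```

send_rows(steps=[[[0.002, 0.1275, 0, -0.5, 0], [0.002, 0.1275, 0, -0.5, 0], [0.002, 0.1275, 0, -0.5, 0], [0.002, 0.1275, 0, -0.5, 0], [0.001, 0.102, 0, -0.4, 0]]])

```text
time_s: 21.33
ee_pos: [437.1, 121.0, 107.3]
ee_rot: [180.0, 0.0, 24.4]
force: [-0.7, -0.3, -5.4]
gripper_width: 13.7
gripper_force: 55.0
```

send_rows(steps=[[[0, 0.064, 0, -0.25, 0], [0, 0.038, 0, -0.15, 0], [0, 0, 0, 0, 0]]])

```text
time_s: 21.58
ee_pos: [438.9, 117.5, 107.3]
ee_rot: [180.0, 0.0, 27.0]
force: [-0.5, 0.7, -6.7]
gripper_width: 13.6
gripper_force: 55.0
```

```bash
python3 r.py 5
```

```text
t 21.58 lid -247.4 -53.9 (n 172)  tray -244.8 -53.6  rel -0.3  yaw 26.99 roll -0.023 z 107.3
t 21.63 lid -247.5 -53.9 (n 172)  tray -244.9 -53.5  rel -0.4  yaw 26.96 roll -0.013 z 107.3
t 21.68 lid -247.5 -54.1 (n 170)  tray -245.0 -53.4  rel -0.7  yaw 26.96 roll -0.007 z 107.3
t 21.73 lid -247.6 -54.0 (n 174)  tray -245.0 -53.3  rel -0.7  yaw 26.97 roll -0.006 z 107.3
t 21.78 lid -247.5 -54.0 (n 173)  tray -245.0 -53.2  rel -0.7  yaw 26.97 roll -0.006 z 107.3
```

send_rows(steps=[[[0.09, 0, 0, 0, 0], [0.17, 0, 0, 0, 0], [0.25, 0, 0, 0, 0], [0.32, 0, 0, 0, 0], [0.32, 0, 0, 0, 0]]])

```text
time_s: 22.25
ee_pos: [481.3, 139.5, 107.4]
ee_rot: [180.0, -0.1, 27.0]
force: [-0.6, -0.3, -6.7]
gripper_width: 13.5
gripper_force: 55.0
```

send_rows(steps=[[[0.32, 0, 0, 0, 0], [0.32, 0, 0, 0, 0], [0.25, 0, 0, 0, 0], [0.17, 0, 0, 0, 0], [0.1, 0, 0, 0, 0]]])

```text
time_s: 22.67
ee_pos: [522.3, 160.4, 107.0]
ee_rot: [180.0, -0.0, 27.0]
force: [-0.3, 0.1, -6.0]
gripper_width: 13.9
gripper_force: 55.0
```

send_rows(steps=[[[0, 0, 0, 0, 0], [0, 0, 0, 0, 0]]])

```text
time_s: 22.83
ee_pos: [520.7, 159.6, 107.1]
ee_rot: [-180.0, 0.1, 27.0]
force: [-0.3, 0.4, -5.9]
gripper_width: 13.9
gripper_force: 55.0
```

```bash
python3 r.py 5
```

```text
t 22.83 lid -165.5 4.3 (n 88)  tray -170.1 -0.0  rel 4.4  yaw 26.98 roll 0.003 z 107.1
t 22.88 lid -166.6 4.6 (n 90)  tray -170.3 -0.2  rel 4.8  yaw 26.97 roll 0.002 z 107.2
t 22.93 lid -166.2 4.1 (n 90)  tray -170.3 -0.2  rel 4.3  yaw 26.97 roll 0.002 z 107.2
t 22.98 lid -166.5 4.2 (n 91)  tray -170.2 -0.2  rel 4.4  yaw 26.96 roll 0.000 z 107.3
t 23.03 lid -166.2 4.6 (n 92)  tray -170.1 -0.2  rel 4.8  yaw 26.97 roll -0.003 z 107.4
```

send_rows(steps=[[[0, -0.038, 0, 0.15, 0], [0.001, -0.0765, 0, 0.3, 0], [0.002, -0.107, 0, 0.42, 0], [0.004, -0.1275, 0, 0.5, 0], [0.004, -0.1275, 0, 0.5, 0]]])

```text
time_s: 23.5
ee_pos: [514.1, 177.7, 107.4]
ee_rot: [-180.0, 0.0, 13.9]
force: [0.2, -0.3, -5.4]
gripper_width: 13.7
gripper_force: 55.0
```

send_rows(steps=[[[0.004, -0.1275, 0, 0.5, 0], [0.004, -0.1275, 0, 0.5, 0], [0.004, -0.1275, 0, 0.5, 0], [0.004, -0.1275, 0, 0.5, 0], [0.004, -0.1275, 0, 0.5, 0]]])

```text
time_s: 23.92
ee_pos: [511.7, 203.3, 107.4]
ee_rot: [-180.0, 0.0, -3.3]
force: [0.3, 0.6, -5.3]
gripper_width: 13.7
gripper_force: 55.0
```

send_rows(steps=[[[0.002, -0.102, 0, 0.4, 0], [0.001, -0.059, 0, 0.23, 0], [0, -0.032, 0, 0.127, 0], [0, 0, 0, 0, 0]]])

```text
time_s: 24.25
ee_pos: [512.7, 210.9, 107.4]
ee_rot: [-180.0, -0.0, -8.3]
force: [0.3, 0.0, -5.5]
gripper_width: 13.5
gripper_force: 55.0
```

```bash
python3 r.py 4;python3 - <<'E'
from workcell import env
for i in range(4): env.grab_frame('scene')
E
python3 r.py 2
```

```text
t 24.25 lid -171.4 0.9 (n 173)  tray -169.6 1.5  rel -0.6  yaw -8.30 roll 0.018 z 107.4
t 24.30 lid -171.2 0.7 (n 173)  tray -169.6 1.3  rel -0.5  yaw -8.27 roll 0.005 z 107.4
t 24.35 lid -171.5 1.1 (n 173)  tray -169.6 1.1  rel -0.0  yaw -8.26 roll -0.001 z 107.3
t 24.40 lid -171.5 1.0 (n 175)  tray -169.6 1.0  rel -0.0  yaw -8.27 roll -0.005 z 107.3
t 24.65 lid -171.5 1.3 (n 173)  tray -169.5 1.0  rel 0.2  yaw -8.28 roll -0.004 z 107.4
t 24.70 lid -171.5 1.0 (n 173)  tray -169.5 1.1  rel -0.1  yaw -8.28 roll -0.006 z 107.3
```

Everything is on target: the jar is within about 1 mm of the stripe and the reading point. I'll hold and check for drift.

send_rows(steps=[[[0, 0, 0, 0, 0], [0, 0, 0, 0, 0], [0, 0, 0, 0, 0], [0, 0, 0, 0, 0], [0, 0, 0, 0, 0]]])

```text
time_s: 25.17
ee_pos: [512.8, 210.6, 107.3]
ee_rot: [180.0, -0.0, -8.3]
force: [0.4, 0.1, -5.3]
gripper_width: 13.6
gripper_force: 55.0
```

send_rows(steps=[[[0, 0, 0, 0, 0], [0, 0, 0, 0, 0], [0, 0, 0, 0, 0], [0, 0, 0, 0, 0], [0, 0, 0, 0, 0]]])

```text
time_s: 25.58
ee_pos: [512.8, 210.6, 107.3]
ee_rot: [180.0, -0.0, -8.3]
force: [0.8, 0.9, -5.8]
gripper_width: 13.8
gripper_force: 55.0
```

send_rows(steps=[[[0, 0, 0, 0, 0], [0, 0, 0, 0, 0], [0, 0, 0, 0, 0], [0, 0, 0, 0, 0], [0, 0, 0, 0, 0]]])

```text
time_s: 26.0
ee_pos: [512.7, 210.6, 107.3]
ee_rot: [180.0, 0.0, -8.3]
force: [-0.1, 0.5, -5.5]
gripper_width: 14.0
gripper_force: 55.0
```

send_rows(steps=[[[0, 0, 0, 0, 0], [0, 0, 0, 0, 0], [0, 0, 0, 0, 0], [0, 0, 0, 0, 0], [0, 0, 0, 0, 0]]])

```text
time_s: 26.42
ee_pos: [512.8, 210.6, 107.4]
ee_rot: [180.0, -0.0, -8.3]
force: [0.5, 0.2, -6.0]
gripper_width: 13.9
gripper_force: 55.0
```

```bash
python3 r.py 1; python3 r.py 1 fin.png; python3 - <<'E'
from t import *
f=grab('scene');cv2.imwrite('pics/fs.png',f['pixels'][:,:,::-1])
a=cv2.imread('pics/fin.png')[90:240,130:330];b=f['pixels'][150:330,230:430,::-1]
A=cv2.resize(a,(400,300),interpolation=3);B=cv2.resize(b,(400,360),interpolation=3)[:300]
cv2.imwrite('pics/fc.png',np.hstack([A,B]))
E
```

```text
t 26.42 lid -171.5 1.1 (n 175)  tray -169.5 1.2  rel -0.1  yaw -8.28 roll -0.002 z 107.4
t 26.47 lid -171.5 0.9 (n 173)  tray -169.5 1.2  rel -0.3  yaw -8.27 roll -0.005 z 107.3
```

View pics/fc.png

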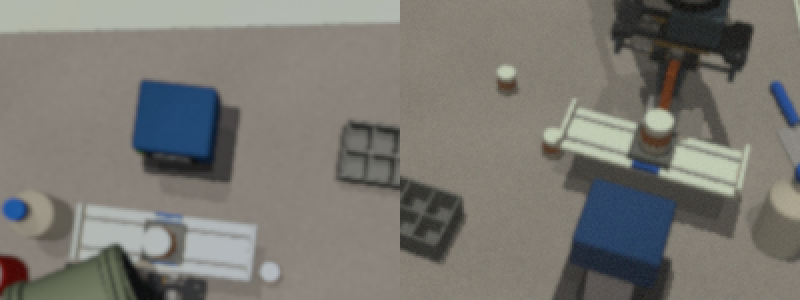

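Both views show the jar on the stripe, facing the reader, with nothing drifting: the jar is at (158,240) in the top view and (657,125) in the scene view. I'll hold longer.

send_rows(steps=[[[0, 0, 0, 0, 0], [0, 0, 0, 0, 0], [0, 0, 0, 0, 0], [0, 0, 0, 0, 0], [0, 0, 0, 0, 0]]])

```text
time_s: 26.98
ee_pos: [512.8, 210.6, 107.3]
ee_rot: [180.0, -0.0, -8.3]
force: [-0.8, -1.1, -5.7]
gripper_width: 14.1
gripper_force: 55.0
```

send_rows(steps=[[[0, 0, 0, 0, 0], [0, 0, 0, 0, 0], [0, 0, 0, 0, 0], [0, 0, 0, 0, 0], [0, 0, 0, 0, 0]]])

```text
time_s: 27.4
ee_pos: [512.8, 210.6, 107.3]
ee_rot: [180.0, -0.0, -8.3]
force: [0.4, -0.8, -6.1]
gripper_width: 13.6
gripper_force: 55.0
```

send_rows(steps=[[[0, 0, 0, 0, 0], [0, 0, 0, 0, 0], [0, 0, 0, 0, 0], [0, 0, 0, 0, 0], [0, 0, 0, 0, 0]]])

```text
time_s: 27.82
ee_pos: [512.8, 210.6, 107.3]
ee_rot: [180.0, -0.0, -8.3]
force: [-0.4, 0.7, -5.8]
gripper_width: 13.9
gripper_force: 55.0
```

send_rows(steps=[[[0, 0, 0, 0, 0], [0, 0, 0, 0, 0], [0, 0, 0, 0, 0], [0, 0, 0, 0, 0], [0, 0, 0, 0, 0]]])

```text
time_s: 28.23
ee_pos: [512.8, 210.6, 107.3]
ee_rot: [180.0, -0.0, -8.3]
force: [0.2, 0.2, -6.1]
gripper_width: 13.4
gripper_force: 55.0
```

send_rows(steps=[[[0, 0, 0, 0, 0], [0, 0, 0, 0, 0], [0, 0, 0, 0, 0], [0, 0, 0, 0, 0], [0, 0, 0, 0, 0]]])

```text
time_s: 28.65
ee_pos: [512.8, 210.6, 107.3]
ee_rot: [180.0, -0.0, -8.3]
force: [0.3, -0.1, -5.9]
gripper_width: 13.7
gripper_force: 55.0
```

send_rows(steps=[[[0, 0, 0, 0, 0], [0, 0, 0, 0, 0], [0, 0, 0, 0, 0], [0, 0, 0, 0, 0], [0, 0, 0, 0, 0]]])

```text
time_s: 29.07
ee_pos: [512.8, 210.6, 107.3]
ee_rot: [180.0, -0.0, -8.3]
force: [-0.7, 0.1, -5.1]
gripper_width: 13.7
gripper_force: 55.0
```

send_rows(steps=[[[0, 0, 0, 0, 0], [0, 0, 0, 0, 0], [0, 0, 0, 0, 0], [0, 0, 0, 0, 0], [0, 0, 0, 0, 0]]])

```text
time_s: 29.48
ee_pos: [512.8, 210.6, 107.3]
ee_rot: [180.0, -0.0, -8.3]
force: [-1.3, -0.6, -4.4]
gripper_width: 13.6
gripper_force: 55.0
```

send_rows(steps=[[[0, 0, 0, 0, 0], [0, 0, 0, 0, 0], [0, 0, 0, 0, 0], [0, 0, 0, 0, 0], [0, 0, 0, 0, 0]]])

```text
time_s: 29.9
ee_pos: [512.8, 210.6, 107.3]
ee_rot: [180.0, -0.0, -8.3]
force: [0.3, 0.0, -5.8]
gripper_width: 13.7
gripper_force: 55.0
```

send_rows(steps=[[[0, 0, 0, 0, 0], [0, 0, 0, 0, 0], [0, 0, 0, 0, 0], [0, 0, 0, 0, 0], [0, 0, 0, 0, 0]]])

```text
time_s: 30.32
ee_pos: [512.8, 210.6, 107.3]
ee_rot: [180.0, -0.0, -8.3]
force: [0.1, -0.8, -5.8]
gripper_width: 13.9
gripper_force: 55.0
```

send_rows(steps=[[[0, 0, 0, 0, 0], [0, 0, 0, 0, 0], [0, 0, 0, 0, 0], [0, 0, 0, 0, 0], [0, 0, 0, 0, 0]]])

```text
time_s: 30.73
ee_pos: [512.8, 210.6, 107.3]
ee_rot: [180.0, -0.0, -8.3]
force: [-0.3, -0.3, -5.5]
gripper_width: 13.9
gripper_force: 55.0
```

send_rows(steps=[[[0, 0, 0, 0, 0], [0, 0, 0, 0, 0], [0, 0, 0, 0, 0], [0, 0, 0, 0, 0], [0, 0, 0, 0, 0]]])

```text
time_s: 31.15
ee_pos: [512.8, 210.6, 107.3]
ee_rot: [180.0, -0.0, -8.3]
force: [0.3, 1.0, -5.1]
gripper_width: 13.7
gripper_force: 55.0
```

send_rows(steps=[[[0, 0, 0, 0, 0], [0, 0, 0, 0, 0], [0, 0, 0, 0, 0], [0, 0, 0, 0, 0], [0, 0, 0, 0, 0]]])

```text
time_s: 31.57
ee_pos: [512.8, 210.6, 107.3]
ee_rot: [180.0, -0.0, -8.3]
force: [0.2, 0.4, -4.8]
gripper_width: 13.7
gripper_force: 55.0
```

send_rows(steps=[[[0, 0, 0, 0, 0], [0, 0, 0, 0, 0], [0, 0, 0, 0, 0], [0, 0, 0, 0, 0], [0, 0, 0, 0, 0]]])

```text
time_s: 31.98
ee_pos: [512.7, 210.6, 107.3]
ee_rot: [180.0, -0.0, -8.3]
force: [-0.5, -0.1, -5.7]
gripper_width: 13.6
gripper_force: 55.0
```

```bash
python3 r.py 2; python3 - <<'E'
from m import *
f=dict(np.load('top.npz'));P,h=measure(f);a=np.radians(-8.4)
d=P-np.array([763,173.4,0]);rx=d[...,0]*np.cos(a)+d[...,1]*np.sin(a);ry=-d[...,0]*np.sin(a)+d[...,1]*np.cos(a);Z=P[...,2]
m=(abs(rx+170)<35)&(abs(ry)<110)&(abs(ry)>40)&(Z>90)&(Z<115)&(h[...,1]<60)&(h[...,2]>150)
A=np.c_[rx[m]+170,ry[m],np.ones(m.sum())];print(m.sum(),np.linalg.lstsq(A,Z[m],rcond=None)[0])
E
```

```text
t 31.98 lid -171.5 0.8 (n 175)  tray -169.5 1.2  rel -0.4  yaw -8.28 roll -0.004 z 107.3
t 32.03 lid -171.6 1.6 (n 172)  tray -169.4 1.2  rel 0.4  yaw -8.28 roll -0.004 z 107.3
980 [-1.19653516e-03 -1.98895418e-03  1.03266357e+02]
```

The tray is level, the jar is steady within 1 mm, and it has held for more than 7 s. I'll hand in.

```bash
python3 -c "
from workcell import env
print(env.job_done())"
```

```text
the job is handed in; nothing more can be done
None
```

I handed the job in at 32 s with the arm still holding the tray level at the reader; the jar was within about 1.5 mm of both the stripe and the reading point, and had been steady there for over 7 s.

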